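# Centre the ink flask on the scale pan

### The job

The little stoppered ink flask was put down off-centre on the pan of the scale. With closed fingers, nudge it with light taps low on its round belly until it stands upright in the middle of the pan, with the engraved ring showing all round it, then take the hand away. Do not grip, lift or tip the flask, do not push it off the pan, do not lean on the scale, and leave the ink pot, the cup and the brush jar alone.

Things in the scene. Friction and masses are not known exactly. Their poses are not given: they have to be found in the camera images.
- flask: Loose amber flask with cork stopper, 64 mm tall, 90 to 170 g, round about z (ignore yaw). Origin: centre of its underside; z up. Foot 25 mm diameter; belly widest, 40 mm diameter, 10 to 15 mm above the underside, narrowing to a 15 mm neck at 40 mm. Slow pushes on the belly slide it and it stays where left; high or fast ones topple it. Upright fingers, tips 8 mm above the pan, meet the belly.
- pan_center (a point): Centre of the flat upper face of the round pan, 110 mm in diameter, 50 mm above the table; z up. The pan and the scale do not move. An engraved dark ring, 51 to 54 mm in diameter, is concentric with the pan. The pan overhangs; it has no rim. Nothing else stands on the pan.
- scale: Grey bench scale, 170 mm (x) by 140 mm (y), its case 36 mm high, standing fixed on the table. Origin: centre of its underside; its -x side is the front with the blank dark display; the pan's centre lies 20 mm from the origin along +x.
- pot: Bystander: loose lidded ink pot, 68 mm diameter, 32 mm high, on the table beside the scale on its +y side. Origin: centre of its underside.
- cup: Bystander: loose open white cup, 66 mm diameter, 35 mm high, on the table beside the scale on its -y side. Origin: centre of its underside.
- brush_jar: Bystander: loose glass jar, 72 mm diameter, 96 mm high, with brushes up to 170 mm high, on the table on the scale's +y side, outside the pot. Origin: centre of its underside.
Not all that is in view belongs to the job. Leave any turquoise look-alike of the flask alone.

How it is judged:
At the end, for the whole second after the job is handed in: The flask stands upright (within 0.06 rad), at rest, on the pan, its centre within 7 mm of the pan's centre (horizontal distance between flask and pan_center below 0.007 m and angle between flask's own z axis and vertical below 0.06 rad and z of flask in the frame of pan_center between -0.003 and 0.003 m and linear speed of flask below 0.01 m/s); the robot touches nothing.
It fails at once if the flask is lifted more than 9 mm off the pan (z of flask in the frame of pan_center above 0.009 m).
It fails at once if the flask is tipped (leans more than 0.35 rad) or goes off the pan (angle between flask's own z axis and vertical above 0.35 rad or z of flask in the frame of pan_center below -0.008 m or horizontal distance between flask and pan_center above 0.056 m).
It fails at once if the flask is gripped or hit hard (more than 10 N from the robot) (contact force between any of the fingers, the arm and flask above 10 N).
It fails at once if the robot leans on the scale or its pan (more than 12 N) (contact force between any of the fingers, the arm and pan above 12 N or contact force between any of the fingers, the arm and scale above 12 N).
It fails at once if the pot, the cup or the brush jar is moved more than 15 mm (distance of any of pot, cup, brush_jar from where it was at the start of the episode above 0.015 m).
It also fails if it takes over 54 s, if anything falls off the work surface, if the arm or the gripper's body presses on something with over 40 N, if the wrist force passes 120 N, or if a joint passes its speed limit or range.

### The arm

A 7-joint arm with a two-finger parallel gripper is mounted at the origin on the work surface. World frame = base frame: x ahead of the robot, y to its left, z up, the work surface at z = 0. Lengths are in m, angles in rad, forces in N, time in s.
With the tool pointing down it reaches from about 0.425 to 0.925 m from the base axis. Payload 6.8 kg.
Tool frame: the origin (TCP) lies on the front face of the gripper's body, between the roots of the fingers; the fingertips stand 73 mm ahead of it and the grasp point (between the pads) lies 54 mm ahead of it (env.nose_length is the distance from the TCP to the fingertips, in m); z points along the fingers, y is the direction in which the jaws open and shut (so a half turn about z gives the same grasp; the last joint's range is limited). The gripper opens to 85 mm and grips with 20 to 120 N. Pads are 22 mm wide; open, the fingers measure 114 mm over their backs; the gripper's body (76 mm by 85 mm) begins 54 mm behind the grasp point. The pads swing forward as they close: fully open they stand 13 mm farther back than shut.
Start: joints at [1.038, 0.477, 0.022, 1.555, -0.011, 1.109, -0.083], TCP at [0.278, -0.615, 0.304] pointing down, gripper open.
Joint ranges: [-2.96, 2.96], [-0.34, 2.1], [-1.41, 1.46], [0.24, 2.44], [-1.37, 4.51], [0.17, 1.92], [-2.96, 2.96]. Speed limits (rad/s): [2.39, 2.39, 3.14, 3.14, 3.14, 3.14, 3.14].

### API

Orientations are given as a unit quaternion [w, x, y, z].
In Python, from cell import env, kin, camera, calibration, job gives the robot as it stands. The module is installed in compiled form; this text tells all that it offers. Calls block until the motion is done:
- env.reach(position, orientation): joint-space move of the TCP to a pose.
- env.movel(position, velocity=0.15, rot=None, stop_force=None): straight line of the TCP; rot=None keeps the orientation; velocity is the mean speed in m/s. With stop_force (N) it stops when the force on the tool has changed by that much, and returns True; else False.
- env.goto_joints(angles): joint-space move.
- env.grip(opening, f_grip=None): finger opening in m; f_grip is the grip in N (None keeps the last); returns when the fingers have stopped.
- env.dwell(seconds).
- kin.inverse_kinematics(position, orientation): joint angles nearest the present ones, or None.
- env.get_state(): the state.
- camera(name): name is "scene" or "top" or "wrist"; returns (picture, depth): 480x640x3 uint8, blue, green, red; 480x640 float32, m along the optical axis (not along the pixel's ray), 0 where there is no reading.
- calibration(name): a dict with "fx", "fy", "cx", "cy" (pixels), "rvec" (rotation vector, rad) and "tvec" (3), from world to camera coordinates, as OpenCV has them. Camera axes: x right, y down, z forward; pixel columns grow to the right and rows downward; lengths in m; the calibration is good to about 2 mm. The wrist camera is an equidistant fisheye: a pixel r from the principal point sees the ray r / f radians off the axis. A picture is of the moment at which its call begins: read the wrist's pose just before it. calibration takes no time and is no camera call; for the wrist camera it gives the pose at the moment of the call.
A pose or a line that the arm cannot do raises env.PlanningError and nothing moves.
- job.job_done(): hands the job in, once; it reports no verdict.
The state is a dict: "time": time; "qpos": joint angles; "joint_velocities": joint speeds; "joint_torque": joint torques, N m; "tcp_pos": TCP position; "orientation": TCP orientation; "force": force on the tool from outside, world axes, zero at the start; "torque": the same for the moment, N m; "opening": finger opening in m.
Only numpy, scipy, OpenCV 4.12 (cv2) and the standard library are available. Lean on these libraries where they do the work, as an engineer would, in place of code of your own. Each camera call takes 0.05 s, during which the arm holds its last target.

## Working session

There is one attempt and no reset: what is moved stays moved. The work goes in short steps, each a Python script; the robot and the scene stay as the last script left them, time stands still between calls to the robot, and variables do not carry over. Pictures are saved under pics/ and viewed, and the job is handed in when it is done.

```bash
mkdir -p pics
python3 - <<'E'
from cell import env, kin, camera, calibration, job
import cv2,numpy as np
for n in ("scene","top","wrist"):
    p,d=camera(n); cv2.imwrite(f"pics/{n}0.png",p); np.save(f"pics/{n}0.npy",d)
    c=calibration(n); print(n,{k:np.round(v,4).tolist() for k,v in c.items()})
s=env.get_state(); print(s['time'],s['tcp_pos'],s['orientation'],s['opening'],env.nose_length)
E
```

```text
scene {'fx': 576.4981, 'fy': 576.4981, 'cx': 327.6561, 'cy': 236.9759, 'rvec': [1.8698, 1.1863, -0.6206], 'tvec': [-0.2953, -0.2156, 1.4874]}
top {'fx': 606.0987, 'fy': 606.0987, 'cx': 316.8937, 'cy': 238.6942, 'rvec': [2.1639, -2.1619, 0.1659], 'tvec': [0.0488, 0.5728, 1.2846]}
wrist {'fx': 371.6483, 'fy': 371.6483, 'cx': 320.5134, 'cy': 245.1552, 'rvec': [-2.4113, 1.5557, 0.2472], 'tvec': [-0.674, -0.0391, 0.3804]}
0.15 [ 0.27803807 -0.61470848  0.30315664] [-6.60533848e-04  9.77528471e-01  2.10802308e-01 -1.99498476e-04] 0.08571049368147991 0.0726
```

View pics/scene0.png

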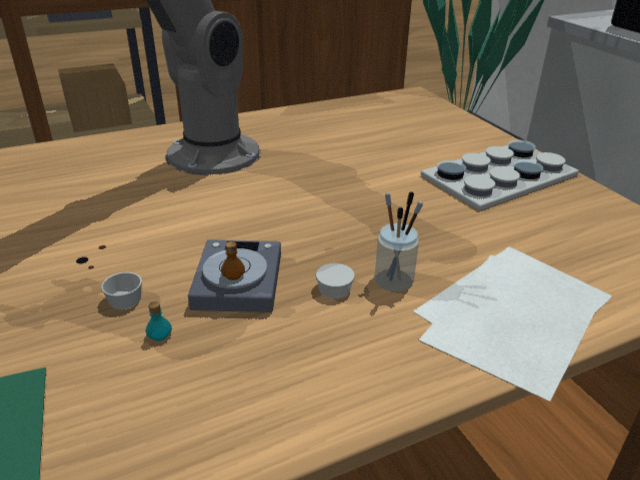

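View pics/top0.png

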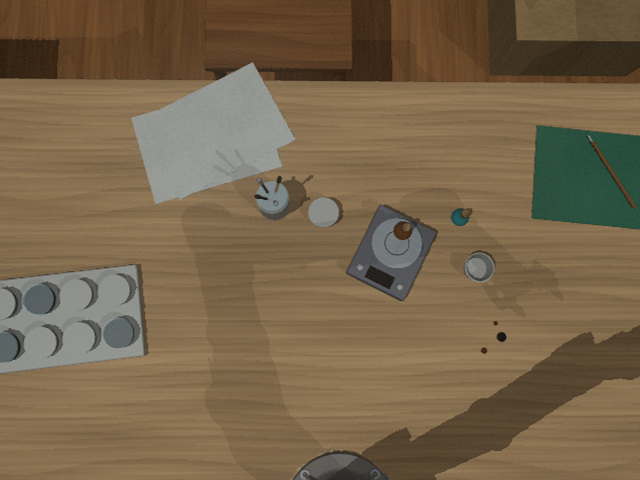

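The amber flask stands on the scale's pan (top ≈402,231; scene ≈232,262). The turquoise look-alike stands on the table (top ≈460,216; scene ≈158,325). The amber flask on the pan is the one meant, and I'll confirm it in an enlarged crop.

```bash
cat > h.py <<'E'
import cv2,numpy as np
def ray(c,uv):
    R,_=cv2.Rodrigues(np.array(c['rvec'],float)); t=np.array(c['tvec'],float).ravel()
    d=np.array([(uv[0]-c['cx'])/c['fx'],(uv[1]-c['cy'])/c['fy'],1.]); return -R.T@t, R.T@d
def rayf(c,uv):
    R,_=cv2.Rodrigues(np.array(c['rvec'],float)); t=np.array(c['tvec'],float).ravel()
    v=np.array([uv[0]-c['cx'],uv[1]-c['cy']]); r=np.hypot(*v); th=r/c['fx']
    d=np.array([*(v/max(r,1e-9)*np.sin(th)),np.cos(th)]); return -R.T@t, R.T@d
def onz(c,uv,z,f=ray):
    o,d=f(c,uv); return (o+d*(z-o[2])/d[2])[:2]
def proj(c,P):
    R,_=cv2.Rodrigues(np.array(c['rvec'],float)); p=R@np.array(P)+np.array(c['tvec'],float).ravel()
    return np.array([c['fx']*p[0]/p[2]+c['cx'],c['fy']*p[1]/p[2]+c['cy']])
E
python3 - <<'E'
from cell import *
from cell import calibration
import cv2,numpy as np
from h import *
a=cv2.imread('pics/top0.png');s=cv2.imread('pics/scene0.png')
A=cv2.resize(a[190:310,340:480],None,fx=4,fy=4,interpolation=cv2.INTER_CUBIC)
B=cv2.resize(s[225:325,180:290],None,fx=4,fy=4,interpolation=cv2.INTER_CUBIC)
# put side by side? keep separate
cv2.imwrite('pics/topc.png',A);cv2.imwrite('pics/scenec.png',B)
E
```

```text
(no output)
```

View pics/topc.png

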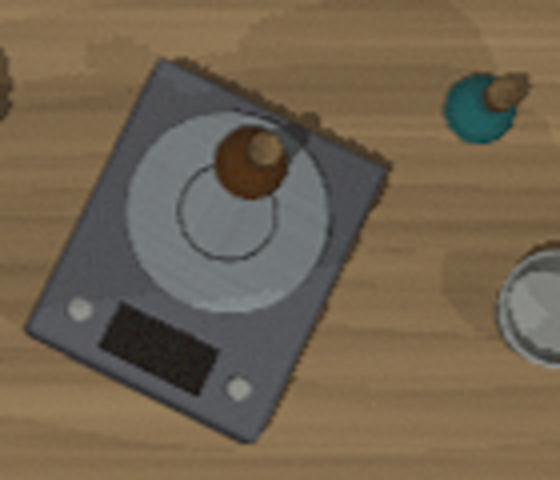

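View pics/scenec.png

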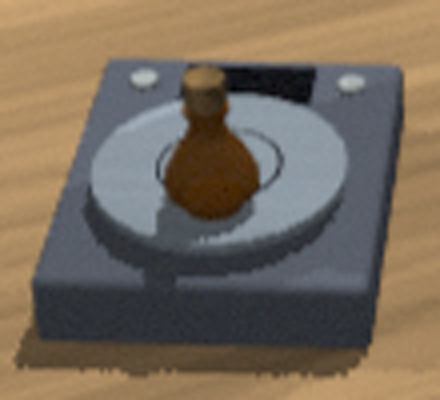

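The crops confirm it: the amber flask with the cork is on the pan (belly ≈402.8,230.5 in top), off-centre from the ring (≈397,243). Next I measure both.

```bash
cat > m.py <<'E'
from h import *
from cell import calibration
def top_measure(a,dbg=None):
    c=calibration('top'); x0,y0,k=340,190,8
    A=cv2.resize(a[y0:310,x0:480],None,fx=k,fy=k,interpolation=cv2.INTER_CUBIC)
    hsv=cv2.cvtColor(A,cv2.COLOR_BGR2HSV).astype(int)
    def px(p): return (p[0]+.5)/k-.5+x0,(p[1]+.5)/k-.5+y0
    return A,hsv,px,c
E
python3 - <<'E'
from m import *
a=cv2.imread('pics/top0.png')
A,hsv,px,c=top_measure(a)
B,G,R=[A[...,i].astype(int) for i in range(3)]
pan=((B+G+R)>330)&(hsv[...,1]<70)
amb=(R-B>40)&(hsv[...,1]>165)&(R<150)
def big(m,center):
    n,l,s,cc=cv2.connectedComponentsWithStats(m.astype(np.uint8))
    i=1+np.argmax(s[1:,4]); return (l==i).astype(np.uint8),s[i]
pm,ps=big(pan,0);am,as_=big(amb,0)
print(ps,as_)
cn=max(cv2.findContours(pm,0,1)[0],key=len); h=cv2.convexHull(cn)
e=cv2.fitEllipse(h); print('pan',e,px(e[0]),onz(c,px(e[0]),.05))
W=np.array([onz(c,px(p[0]),.05) for p in h]);
def circ(W):
    M=np.c_[2*W,np.ones(len(W))];s=np.linalg.lstsq(M,(W**2).sum(1),rcond=None)[0];r=np.sqrt(s[2]+s[0]**2+s[1]**2);return s[:2],r
print('pan circ',circ(W))
h2=cv2.convexHull(max(cv2.findContours(am,0,1)[0],key=len)); 
W2=np.array([onz(c,px(p[0]),.0625) for p in h2]); print('flask circ',circ(W2))
ov=A.copy(); cv2.polylines(ov,[h],True,(0,255,0),1);cv2.polylines(ov,[h2],True,(255,0,255),1)
cv2.imwrite('pics/ov1.png',cv2.resize(ov,None,fx=.6,fy=.6))
for n,uv,z in [('disp',(340+159/4,190+349/4),.036),('pot',(324,212),.032),('cup',(480,267),.035),('jar',(272,198),.096),('turq',(460,217),.012)]:
    print(n,onz(c,uv,z))
for n,q in [('c1',(167,60)),('c2',(390,167)),('c3',(250,442)),('c4',(27,328))]: print(n,onz(c,(340+q[0]/4,190+q[1]/4),.036))
E
```

```text
[  257   228   396   397 75048] [ 435  268  117  129 6106]
pan ((453.9811096191406, 427.5224304199219), (392.67645263671875, 401.9002685546875), 147.5600128173828) (396.3101387023926, 243.00280380249023) [ 0.56207861 -0.12229222]
pan circ (array([ 0.56244046, -0.12232037]), np.float64(0.05400509603108393))
flask circ (array([ 0.58673373, -0.13203332]), np.float64(0.016786908973136037))
disp [ 0.48887172 -0.08707598]
pot [0.63283612 0.03352014]
cup [ 0.5115498  -0.30698359]
jar [0.65090471 0.14476765]
turq [ 0.62601276 -0.27260546]
c1 [ 0.64820406 -0.09374868]
c2 [ 0.58894293 -0.21560855]
c3 [ 0.43867275 -0.13563546]
c4 [ 0.50019515 -0.01546498]
```

View pics/ov1.png

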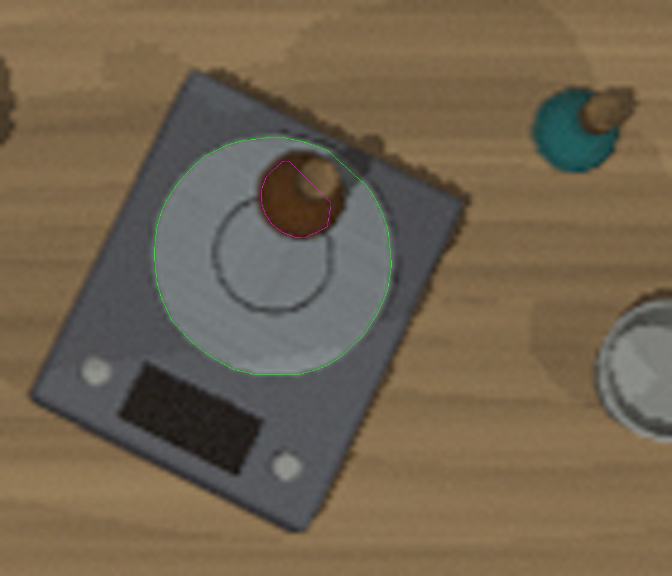

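Run:
```python
from m import *
from cell import env,kin
from scipy.spatial.transform import Rotation as Ro
a=cv2.imread('pics/top0.png')
A,hsv,px,c=top_measure(a)
B,G,R=[A[...,i].astype(int) for i in range(3)]
am=((R-B)>12).astype(np.uint8); m=np.zeros_like(am); cv2.circle(m,(454,427),195,1,-1); am&=m
n,l,s,cc=cv2.connectedComponentsWithStats(am); i=1+np.argmax(s[1:,4]); print(s[i])
h2=cv2.convexHull(max(cv2.findContours((l==i).astype(np.uint8),0,1)[0],key=len))
(q,r)=cv2.minEnclosingCircle(h2); print(q,r,px(q)); f=onz(c,px(q),.0625); print('flask',f, 'r',r/8*1.25/606)
ov=A.copy(); cv2.polylines(ov,[h2],True,(255,0,255),1); cv2.circle(ov,(int(q[0]),int(q[1])),int(r),(0,255,0),1)
cv2.imwrite('pics/ov2.png',ov[150:600,200:700])
pc=np.array([.5622,-.1223]); v=pc-f; print('dist',np.linalg.norm(v),v); d=v/np.linalg.norm(v)
for sg in (1,-1):
    x=np.array([*d*sg,0]); z=np.array([0,0,-1.]); y=np.cross(z,x); q4=Ro.from_matrix(np.c_[x,y,z]).as_quat()[[3,0,1,2]]
    for zz in (.3,.131): print(sg,q4,kin.inverse_kinematics([*(f-d*.04),zz],q4))
```

```text
[  428   254   149   147 17012]
(502.99822998046875, 324.8377380371094) 75.8244400024414 (402.4372787475586, 230.16721725463867)
flask [ 0.58834277 -0.13407475] r 0.019550443482477673
dist 0.02867210210486286 [-0.02614277  0.01177475]
1 [0.         0.21001867 0.97769738 0.        ] [ 0.5612373   0.49228269 -0.58829373  1.60981946  0.29433144  1.12933163
  1.04858713]
1 [0.         0.21001867 0.97769738 0.        ] [ 0.53653039  0.68742859 -0.5592081   1.73310073  0.46215244  0.85566487
  0.91790314]
-1 [-0.          0.97769738 -0.21001867  0.        ] [ 0.16483156  0.42808304 -0.03456804  1.63957586  0.01631899  1.07421518
 -1.86837903]
-1 [-0.          0.97769738 -0.21001867  0.        ] [ 0.11750904  0.61951327  0.03014696  1.76498681 -0.02547537  0.75746942
 -1.83341669]
```

View pics/ov2.png

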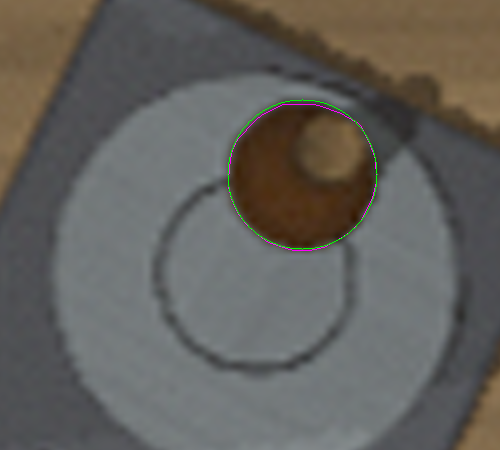

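View pics/wrist0.png

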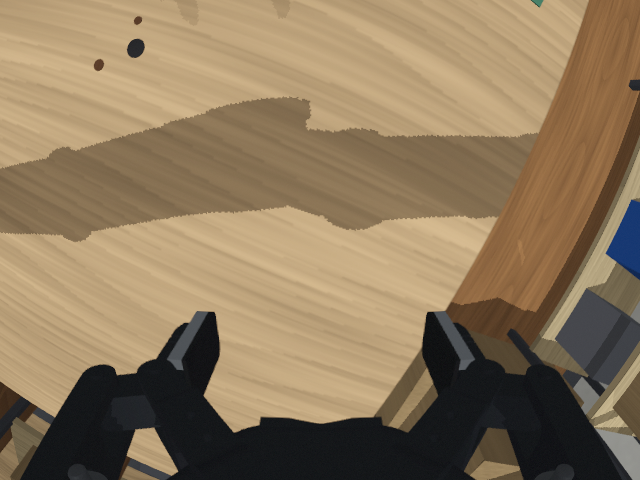

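Run:
```python
from m import *
from cell import env
from scipy.spatial.transform import Rotation as Ro
s=env.get_state(); c=calibration('wrist'); o,_=ray(c,(0,0)); q=s['orientation']
R=Ro.from_quat(np.r_[q[1:],q[0]]); print(o, R.inv().apply(o-s['tcp_pos']), R.inv().apply(cv2.Rodrigues(np.array(c['rvec']))[0].T[:,2]))
```

```text
[ 0.3505327  -0.58187233  0.37280735] [ 0.07957666 -0.00013637 -0.06965947] [-3.07359335e-01 -3.80912659e-04  9.51593450e-01]
```

```bash
cat >> m.py <<'E'
from scipy.spatial.transform import Rotation as Ro
def quat(d):
    x=np.array([*d,0]); z=np.array([0,0,-1.]); y=np.cross(z,x); return Ro.from_matrix(np.c_[x,y,z]).as_quat()[[3,0,1,2]]
pc=np.array([.5622,-.1223])
E
python3 - <<'E'
from m import *
from cell import env,camera
f=np.array([.58834,-.13407]); d=(pc-f)/np.linalg.norm(pc-f)
env.grip(0.0,20)
env.reach([*(f-d*.047),.26],quat(d))
p,_=camera('wrist');cv2.imwrite('pics/w1.png',p)
s=env.get_state();print(s['time'],s['tcp_pos'],s['opening'],s['qpos'],s['force'])
E
```

```text
3.0583 [ 0.63091752 -0.15497204  0.25991619] 0.0002587997293104466 [ 0.55798322  0.54276057 -0.58325951  1.63117077  0.33148858  1.06824145
  1.02438381] [-0.12428074 -0.77586904 -1.10909402]
```

View pics/w1.png

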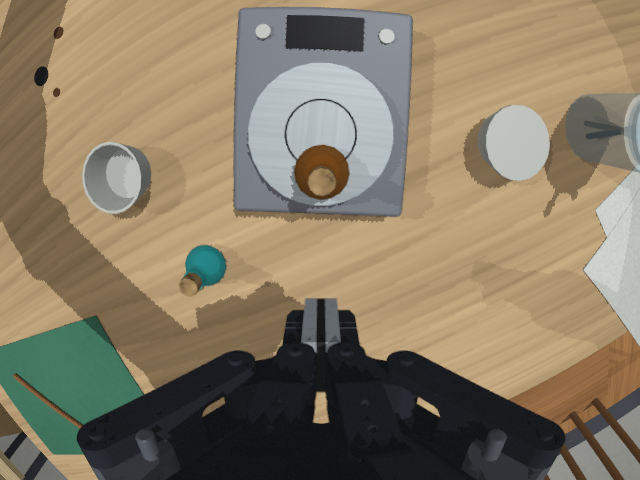

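The wrist view shows the flask at ≈(322,172), the ring centre at ≈(321,133), and the shut fingers lined up at ≈(321,310). I'll measure in this view too.

```bash
cat >> m.py <<'E'
def circ(W):
    M=np.c_[2*W,np.ones(len(W))];s=np.linalg.lstsq(M,(W**2).sum(1),rcond=None)[0];return s[:2],np.sqrt(s[2]+s[0]**2+s[1]**2)
def wmeas(p,c,roi,out=None):
    """roi x0,y0,x1,y1 around the pan; returns pan centre & flask centre (world)"""
    x0,y0,x1,y1=roi;k=6
    A=cv2.resize(p[y0:y1,x0:x1],None,fx=k,fy=k,interpolation=cv2.INTER_CUBIC)
    B,G,R=[A[...,i].astype(int) for i in range(3)]
    px=lambda q:((q[0]+.5)/k-.5+x0,(q[1]+.5)/k-.5+y0)
    def hull(m):
        n,l,s,_=cv2.connectedComponentsWithStats(m.astype(np.uint8)); i=1+np.argmax(s[1:,4])
        return cv2.convexHull(max(cv2.findContours((l==i).astype(np.uint8),0,1)[0],key=len))
    sat=np.max(A,2).astype(int)-np.min(A,2)
    hp=hull((B+G+R>420)&(sat<50)); 
    # amber inside the pan hull
    m=np.zeros(A.shape[:2],np.uint8); cv2.fillConvexPoly(m,hp,1)
    hf=hull((R-B>45)&(sat*1.0/np.maximum(R,1)>.62))
    Wp=np.array([onz(c,px(q[0]),.05,rayf) for q in hp]); 
    for _ in range(4):
        cp,rp=circ(Wp); e=np.abs(np.linalg.norm(Wp-cp,axis=1)-rp); Wp=Wp[e<max(.0012,1.5*np.median(e))]
    Wf=np.array([onz(c,px(q[0]),.0625,rayf) for q in hf]); cf,rf=circ(Wf)
    ov=A.copy(); cv2.polylines(ov,[hp],True,(0,255,0),1);cv2.polylines(ov,[hf],True,(255,0,255),1)
    if out: cv2.imwrite(out,cv2.resize(ov,(600,int(600*ov.shape[0]/ov.shape[1]))))
    return cp,rp,cf,rf
E
python3 - <<'E'
from m import *
p=cv2.imread('pics/w1.png'); c=calibration('wrist')
print(wmeas(p,c,(230,50,412,220),'pics/ov3.png'))
E
```

```text
(array([ 0.56181   , -0.11701606]), np.float64(0.05997120801033963), array([ 0.58812114, -0.13433597]), np.float64(0.019387972152004933))
```

View pics/ov3.png

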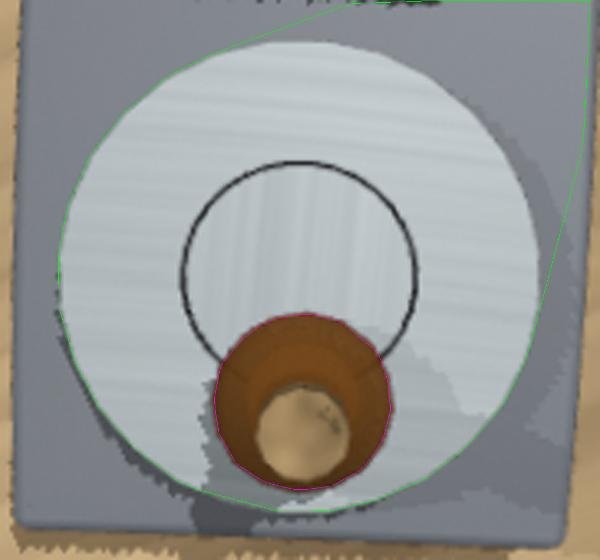

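```bash
sed -i 's/B+G+R>420/B+G+R>480/' m.py
cat >> m.py <<'E'
def ring(p,c,guess=pc,tol=.005):
    """dark pixels within tol of radius 26.25 mm about the guess, on z=.05"""
    g=cv2.cvtColor(p,cv2.COLOR_BGR2GRAY); g=cv2.morphologyEx(g,cv2.MORPH_BLACKHAT,np.ones((9,9)))
    v,u=np.nonzero(g>35); W=np.array([onz(c,q,.05,rayf) for q in zip(u,v)])
    w=g[v,u]; cc=np.array(guess)
    for t in (tol,.003,.002,.0015,.0015):
        k=abs(np.linalg.norm(W-cc,axis=1)-.02625)<t; cc,r=circ(W[k])
    a=np.degrees(np.arctan2(*(W[k]-cc).T[::-1])); return cc,r,k.sum(),np.sum(np.histogram(a,36,(-180,180))[0]>0)
E
python3 - <<'E'
from m import *
p=cv2.imread('pics/w1.png'); c=calibration('wrist')
print(wmeas(p,c,(230,50,412,220),'pics/ov3.png')); print(ring(p,c))
E
```

```text
(array([ 0.56264794, -0.12356216]), np.float64(0.054480063361689916), array([ 0.58812114, -0.13433597]), np.float64(0.019387972152004933))
(array([ 0.56294383, -0.12370287]), np.float64(0.026206597750794088), np.int64(376), np.int64(28))
```

Run:
```python
from m import *
from cell import env,camera
pc=np.array([.5628,-.1236]); f=np.array([.5881,-.1343]); d=(pc-f)/np.linalg.norm(pc-f); Q=quat(d)
env.reach([*(f-d*.047),.22],Q)
print(env.movel([*(f-d*.047),.1316],.08,stop_force=6))
print(env.movel([*(pc-d*.039),.1316],.015,stop_force=4))
s=env.get_state();print(s['time'],s['tcp_pos'],pc-d*.039,s['force'])
p,_=camera('wrist');c=calibration('wrist');cv2.imwrite('pics/w2.png',p)
p2,_=camera('scene');cv2.imwrite('pics/s2.png',cv2.resize(p2[200:330,150:310],None,fx=4,fy=4))
```

```text
False
False
7.1167 [ 0.59875949 -0.13879116  0.13159395] [ 0.59871968 -0.13879133] [ 0.93452068 -0.43338528  0.79953553]
```

View pics/w2.png

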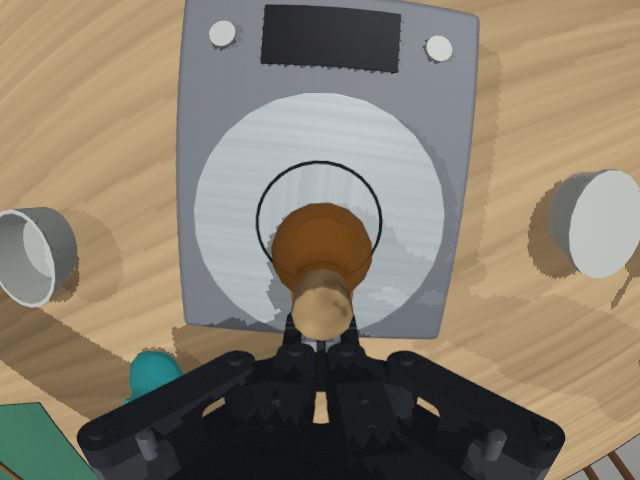

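View pics/s2.png

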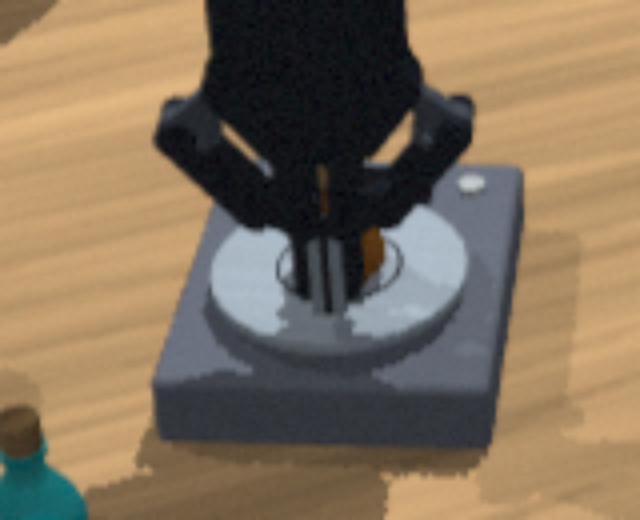

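The flask is upright and against the fingers, with its belly at columns 272–371 and its far edge at row 203. The ring shows ahead of it, centred at ≈(320,222).

```bash
cat >> m.py <<'E'
def flask_edge(p,c,ctr=None):
    """belly far-edge circle fit from amber mask (no cork), upper half of contour"""
    B,G,R=[p[...,i].astype(int) for i in range(3)]
    m=((R-B>45)&(R<170)&((R-B)/np.maximum(R,1)>.62)).astype(np.uint8)
    m[:100]=0; m[:,:230]=0; m[:,410:]=0
    n,l,s,_=cv2.connectedComponentsWithStats(m); i=1+np.argmax(s[1:,4]); 
    ct=max(cv2.findContours((l==i).astype(np.uint8),0,1)[0],key=len)[:,0]
    return s[i],ct
E
python3 - <<'E'
from m import *
from cell import env
from scipy.optimize import least_squares
p=cv2.imread('pics/w2.png');c=calibration('wrist')
rc=ring(p,c,(.5628,-.1236)); print(rc)
s,ct=flask_edge(p,c); print(s)
x,y,w,h=s[:4]
k=ct[:,1]<y+42
W=np.array([onz(c,q+np.array([0,0.]),.0625,rayf) for q in ct[k].astype(float)])
r=least_squares(lambda v:np.linalg.norm(W-v,axis=1)-.020,[.585,-.13]); print('R fixed',r.x,np.abs(r.fun).max()); print(circ(W))
pc=np.array([.5628,-.1236]);f=np.array([.5881,-.1343]); d=(pc-f)/np.linalg.norm(pc-f);n=np.array([-d[1],d[0]])
for z in (.0605,.0625,.065):
    W=np.array([onz(c,q,z,rayf) for q in ct[k].astype(float)]); x=least_squares(lambda v:np.linalg.norm(W-v,axis=1)-.020,[.585,-.13]).x
    print(z,'remaining along/lat',(rc[0]-x)@d,(rc[0]-x)@n,'tcp-flask',(x-env.get_state()['tcp_pos'][:2])@d)
E
```

```text
(array([ 0.56286418, -0.12381804]), np.float64(0.026187811812134046), np.int64(1022), np.int64(26))
[ 272  204   99   95 6219]
R fixed [ 0.57157652 -0.12627986] 0.0009669523464291181
(array([ 0.57056976, -0.12584229]), np.float64(0.019124469865682572))
0.0605 remaining along/lat 0.009322446838729116 0.0011343672551703881 tcp-flask 0.029556612393709766
0.0625 remaining along/lat 0.008983146931005487 0.00112626365400186 tcp-flask 0.029895912301433396
0.065 remaining along/lat 0.008559123840997841 0.0011162115604556795 tcp-flask 0.030319935391441042
```

Run:
```python
from m import *
from cell import env,camera
pc=np.array([.5628,-.1237]); f=np.array([.5881,-.1343]); d=(pc-f)/np.linalg.norm(pc-f)
print(env.movel([*(pc-d*.0303),.1316],.012,stop_force=4))
env.movel([*(pc-d*.06),.1316],.04)
env.movel([*(pc-d*.075),.25],.12)
s=env.get_state();print(s['time'],s['tcp_pos'],s['force'])
env.dwell(.3)
p,_=camera('wrist');c=calibration('wrist');cv2.imwrite('pics/w3.png',p)
t,_=camera('top');cv2.imwrite('pics/t3.png',t)
q,_=camera('scene');cv2.imwrite('pics/s3.png',cv2.resize(q[200:330,150:310],None,fx=4,fy=4))
rc=ring(p,c,pc);cp,rp,cf,rf=wmeas(p,c,(230,40,412,220),'pics/ov4.png')
print(rc,cp,rp,cf,rf,'err',(cf-rc[0]),np.linalg.norm(cf-rc[0]))
```

```text
False
10.125 [ 0.63138217 -0.15265344  0.2489902 ] [ 0.01346281  0.47821339 -0.26219826]
(array([ 0.56297398, -0.12377463]), np.float64(0.026162991613332007), np.int64(526), np.int64(36)) [ 0.56277391 -0.12364295] 0.05451816749236305 [ 0.56318056 -0.12204235] 0.019341687959842726 err [0.00020658 0.00173228] 0.0017445553411842305
```

View pics/ov4.png

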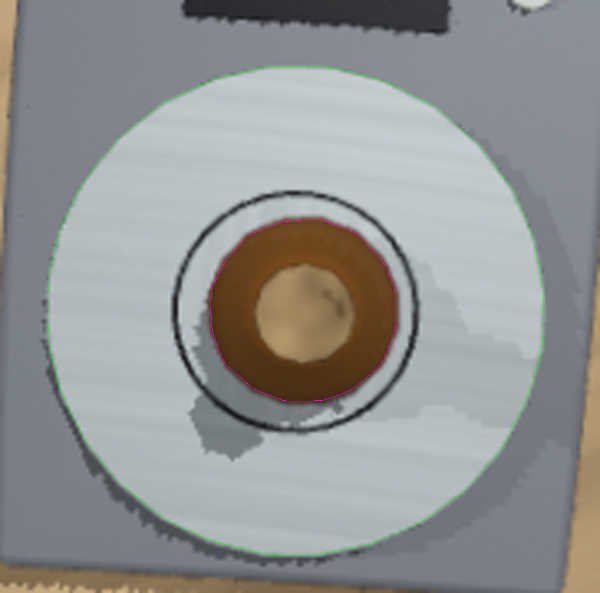

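View pics/s3.png

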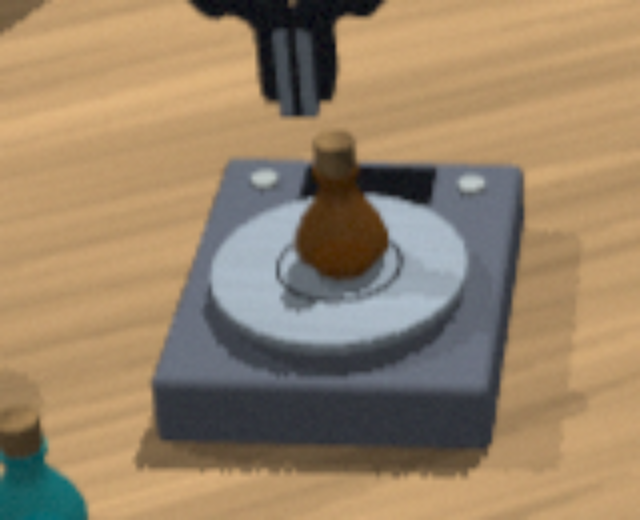

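Run:
```python
from cell import job
print(job.job_done())
```

```text
the job is handed in; nothing more can be done
None
```

The amber flask now stands upright about 1.7 mm from the centre of the pan, and the job is handed in. I moved it with two slow pushes of the closed fingers, low on its belly. It started about 27.5 mm off-centre. I then backed the hand off and raised it clear.

**Last checks:**
- **Position:** the 1.7 mm offset is measured from the wrist picture, mostly along +y, against the 7 mm limit. The engraved ring shows all the way round the flask.
- **Upright:** the scene view shows the flask standing upright on the pan; I judged this by eye and did not measure the angle.
- **Forces and time:** none of the force-guarded moves reached its stop limit (6 N on the descent, 4 N on each push). The robot clock read about 10 s at the last check.
- **Bystanders:** I never brought the hand near the pot, the cup, the brush jar or the turquoise flask. I did not measure their positions again at the end.
- **Agreement between measurements:** no check failed. The top and wrist cameras agreed on the pan's centre to about 1.5 mm.

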